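# Fasten the packed sample case

### The arm

A 6-joint arm with a two-finger parallel gripper is mounted at the origin on the work surface. World frame = base frame: x ahead of the robot, y to its left, z up, the work surface at z = 0. Lengths are in m, angles in degrees, forces in N, time in s.
With the tool pointing down it reaches from about 0.425 to 0.95 m from the base axis. Payload 14.7 kg.
Tool frame: the origin (TCP) lies at the very end of the fingers, on their centre line; the grasp point (between the pads) lies robot.tcp_to_grasp behind it (robot.tcp_to_grasp is the distance from the TCP to the grasp point, in m); z points along the fingers, y is the line along which they close (so a half turn about z gives the same grasp; the last joint's range is limited). The gripper opens to 85 mm and grips with 20 to 120 N. Pads are 22 mm wide; open, the fingers measure 114 mm over their backs; the gripper's body (76 mm by 85 mm) begins 54 mm behind the grasp point. The pads swing forward as they close: fully open they stand 13 mm farther back than shut.
Start: joints at [72.33, 27.513, 91.461, -0, 61.026, -2.67], TCP at [0.168, 0.628, 0.231] pointing down, gripper open.
Joint ranges: [-157.49, 157.49], [-46.99, 117.5], [13.45, 153.17], [-89.5, 269.5], [5.16, 153.95], [-167.48, 167.48]. Speed limits (degrees/s): [108.29, 108.29, 136.94, 172.46, 172.46, 172.46].

### API

Orientations are given as a 3x3 rotation matrix whose columns are the frame's x, y, z axes.
In Python, from plant import robot gives the robot as it stands. The module is installed in compiled form; this text tells all that it offers.
- The arm moves only by the tool jog_arm, never from a script. Its argument "plan" is one flat list of numbers, 5 for each row, row after row: the shift along the tool's x, y, z in m, then the turn about the tool's z in rad, then the finger opening in m, from 0 to 0.0854. A call has 1 to 8 rows; each row is the pose to reach, as a shift and turn from the pose commanded when the call began, along the tool's axes at that moment; what a row does not reach only later rows make up. A row lasts 1/10 s, in which the tool goes at most 50 mm and 8.59 degrees, less where a joint would pass 70% of its speed; a pose out of reach is approached as far as the arm can. A call with a gripper value outside its range is refused whole. The fingers move at their own pace and stop on an object; "force" is the grip in N (left out, the last holds). Time passes only in rows, so rows that repeat a pose let the fingers close. It gives the time, the measured TCP pose, the force, the opening and the grip force at its end, in the units of the state.
- robot.state(): the state, without advancing time (a new reading comes with each control period).
- robot.read_camera(name): name is "side" or "top" or "wrist"; returns a dict with "img" (400x640x3 uint8, red, green, blue), "fx", "fy", "cx", "cy" (pixels), "rvec" (rotation vector, rad) and "tvec" (3), from world to camera coordinates, as OpenCV has them. Camera axes: x right, y down, z forward; pixel columns grow to the right and rows downward; lengths in m; the calibration is good to about 2 mm. A picture is of the moment at which its call begins. There is no depth.
- robot.finish_job(): hands the job in; it is judged then, once.
The state is a dict: "clock": time; "joint_pos": joint angles; "dq": joint speeds; "effort": joint torques, N m; "tcp_pos": TCP position; "eef_rot": TCP orientation; "ft_force": force on the tool from outside, world axes, zero at the start; "moment": the same for the moment, N m; "width": opening from 0.0 (shut) to 1.0 (fully open); "grip_force": force on a finger pad.
Only numpy, scipy, OpenCV 4.12 (cv2) and the standard library are available. Lean on these libraries where they do the work, as an engineer would, in place of code of your own. Each camera call takes 0.05 s, during which the arm holds its last target. There are 200 camera calls.

### The job

The long sample case is packed and ready to go out: flip the wire loop of its draw latch over so that it drops behind the keeper hook, then press the latch's lever down flat so that it snaps shut and pulls the loop tight under the hook. The short case is not packed yet, so leave its lever up.

Things in the scene. Friction and masses are not known exactly. Their poses are not given: they have to be found in the camera images.
- long_case: Longer of two aluminium cases with a latch on the flat top, 160 (x) x 280 (y) x 140 mm high, fixed; the other is 170 long. Origin: centre of underside; z up, x away from the robot within 0.3 rad, from lever to keeper. Here (mm): lever hinge line along y at x -10, z 156; keeper hook at x 34 to 43, 26 wide, top z 156, 9 mm lip pointing +x, 9 mm gap under it; sprung, 5 N/mm.
- long_case_bar (a point): Middle of the loop's crossbar (48 mm along y, 6 mm wire, legs 64 mm, hinged 16 mm from the lever's hinge). Starts near upright, 85 to 97 mm over the case top, above the lever's tip. Pushed to +x past 20 deg from upright it falls; with the lever at 1.8 rad or more it lands beyond the hook (case frame x 48 to 58, z 146 mm). Closing the lever draws it under the lip (x 38, z 147).
- long_case_lever (a joint): Latch lever: steel plate 32 mm wide, 4 thick, reaching 52 from its hinge line, rolled tip. 0: flat, pointing to case -x, top face 20 mm over the case top. Grows as the tip rises and swings to +x (1.57 upright, limit 2.05, starts 1.85 to 2, leaning to the hook). Stays where left; closing takes under 10 N; with the loop hooked it goes over centre at about 0.3 and holds at 0.
- short_case_lever (a joint): The same lever on the short case, same values; also starts up, at 1.85 to 2 rad. Leave it up.

How it is judged:
By the outcome, as a careful person would: the job done as asked, in the order asked, and still so for the second after the job is handed in, with the robot touching nothing.
It also fails if it takes over 32 s, if anything falls off the work surface, if the arm or the gripper's body presses on something with over 40 N, if the wrist force passes 120 N, or if a joint passes its speed limit or range.

## Working session

There is one attempt and no reset: what is moved stays moved. The work goes in short steps, Python scripts to look and compute and a tool call to move; the robot and the scene stay as the last step left them, time stands still between calls to the robot, and variables do not carry over. Pictures are saved under pics/ and viewed, at most 10 in all, crops included, and the job is handed in when it is done.

Besides the shell and the picture viewer there is one more tool, called as a command line: name --argument value ..., lists and objects as JSON in quotes. jog_arm: Moves the arm, as the interface text tells. Its arguments: {"type":"object","properties":{"plan":{"type":"array","items":{"type":"number"}},"force":{"type":"number"}},"required":["plan"]}

```bash
mkdir -p pics; cat > h.py <<'E'
import numpy as np, cv2, json
from plant import robot
def cam(name, fn=None):
    c=robot.read_camera(name)
    if fn: cv2.imwrite('pics/'+fn, c['img'][:,:,::-1])
    R=cv2.Rodrigues(np.array(c['rvec'],float))[0]; t=np.array(c['tvec'],float).ravel()
    K=np.array([[c['fx'],0,c['cx']],[0,c['fy'],c['cy']],[0,0,1.]])
    return dict(img=c['img'],R=R,t=t,K=K,o=-R.T@t)
def ray(c,p): 
    d=c['R'].T@np.linalg.inv(c['K'])@np.array([p[0],p[1],1.]); return c['o'],d/np.linalg.norm(d)
def onz(c,p,z):
    o,d=ray(c,p); return o+d*(z-o[2])/d[2]
def proj(c,P):
    q=c['K']@(c['R']@np.asarray(P,float)+c['t']); return q[:2]/q[2]
def tri(c1,p1,c2,p2):
    o1,d1=ray(c1,p1);o2,d2=ray(c2,p2)
    s=np.linalg.lstsq(np.stack([d1,-d2],1),o2-o1,rcond=None)[0]
    a=o1+s[0]*d1;b=o2+s[1]*d2
    return (a+b)/2,np.linalg.norm(a-b)
E
python3 - <<'E'
from h import *
np.set_printoptions(precision=4,suppress=True)
a=cam('top','top1.png');b=cam('side','side1.png')
import pickle;pickle.dump((a,b),open('c.pkl','wb'))
for c in(a,b):print(c['o'],c['R'].tolist(),c['K'][0,0])
print(robot.state()['eef_rot'],robot.state()['tcp_pos'],robot.tcp_to_grasp)
E
```

```text
[ 0.447  -0.0012  0.9606] [[0.009745588773714231, -0.9999104625779911, 0.009170077781657376], [-0.9911417018188378, -0.010874009275130714, -0.13236269428333097], [0.1324505583797661, -0.0077988941108568036, -0.9911589311687282]] 488.4694749500248
[1.0118 0.4389 0.5771] [[-0.713490099078648, 0.7006448293497717, 0.005357389492153586], [0.4106928247535119, 0.42439275380420804, -0.8069833915357012], [-0.5676823779304079, -0.5735744185577936, -0.5905498320746242]] 361.26373690076423
[[-0.9659  0.2588 -0.0003]
 [ 0.2588  0.9659 -0.0011]
 [ 0.     -0.0011 -1.    ]] [0.1681 0.6275 0.2307] 0.0187
```

View pics/top1.png

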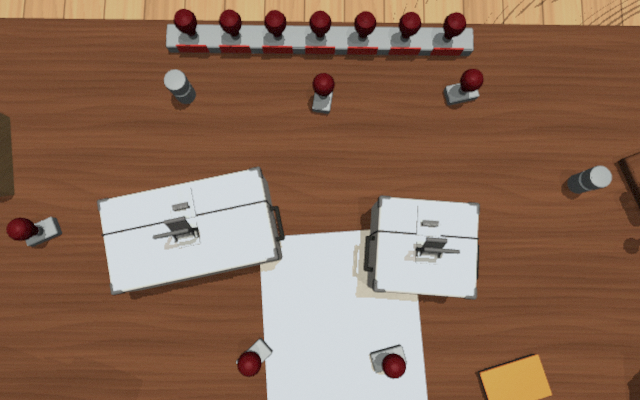

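View pics/side1.png

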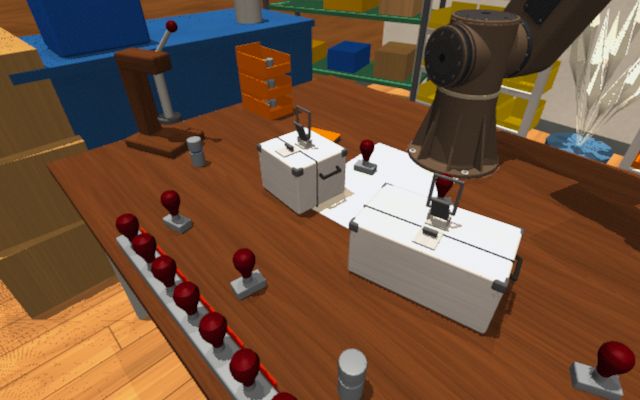

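The top view shows the long case at left, with corners near (100,202), (262,170), (278,255) and (112,292), its keeper near (180,206) and its crossbar near (175,236). The short case is at right. The side view shows the long case's latch near (440,205).

```bash
python3 - <<'E'
from h import *
import pickle
a,b=pickle.load(open('c.pkl','rb'))
t=cv2.resize(a['img'][160:300,90:290],(800,560),interpolation=cv2.INTER_CUBIC)
cv2.imwrite('pics/topc.png',t[:,:,::-1])
s=cv2.resize(b['img'][160:330,340:540],(706,600),interpolation=cv2.INTER_CUBIC)
cv2.imwrite('pics/sidec.png',s[:,:,::-1])
E
```

```text
(no output)
```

View pics/topc.png

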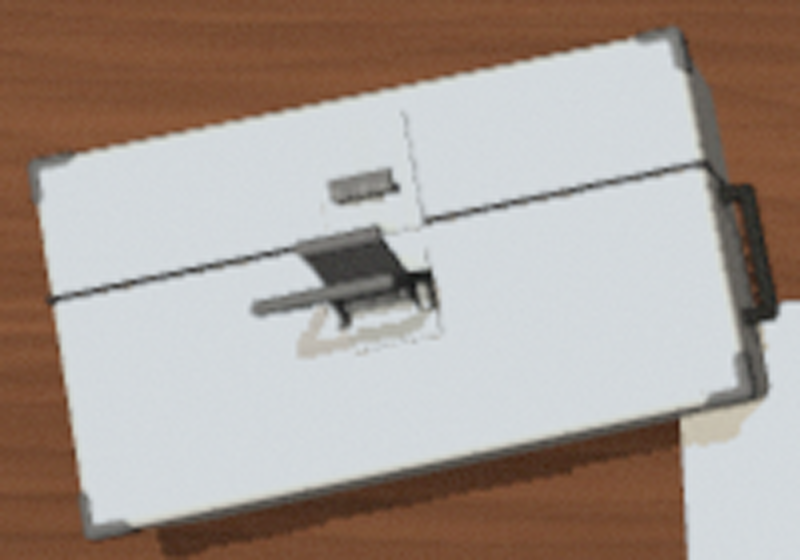

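View pics/sidec.png

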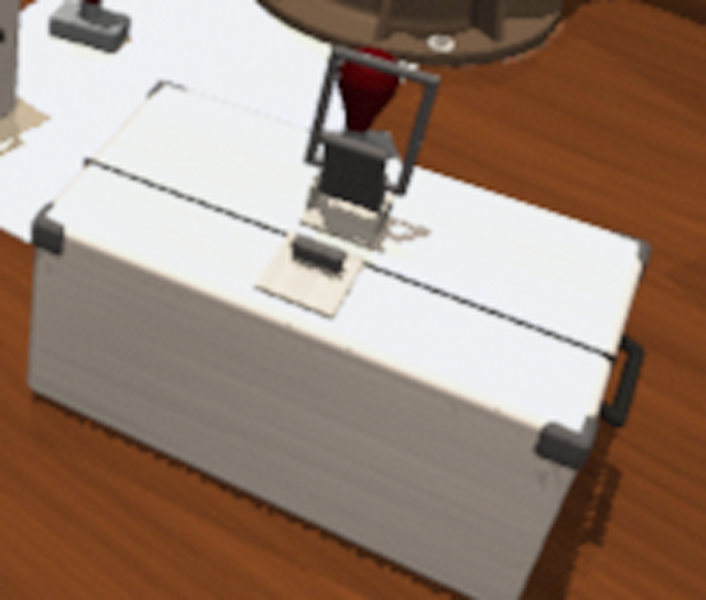

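The crops show these points:
- **Top crop:** case corners near (32,160), (680,30), (755,393) and (88,535). The crossbar runs from (255,307) to (395,282), and the hook is at (363,187).
- **Side crop:** the crossbar runs from (335,50) to (438,78), and the hook is at (319,252).

```bash
python3 - <<'E'
from h import *
import pickle
np.set_printoptions(precision=4,suppress=True)
a,b=pickle.load(open('c.pkl','rb'))
T=lambda u,v:((u+.5)/4-.5+90,(v+.5)/4-.5+160)
S=lambda u,v:((u+.5)/3.53-.5+340,(v+.5)/3.53-.5+160)
C=[onz(a,T(*p),.14) for p in((32,160),(680,30),(755,393),(88,535))]
for c in C: print(c)
ctr=np.mean(C,0); ex=(C[0]+C[1]-C[2]-C[3])[:2]; ey=(C[0]+C[3]-C[1]-C[2])[:2]
yx=np.arctan2(ex[1],ex[0]); yy=np.arctan2(-ey[0],ey[1]); print('ctr',ctr,'size',np.linalg.norm(ex)/2,np.linalg.norm(ey)/2,yx,yy)
y=yy; R=np.array([[np.cos(y),-np.sin(y)],[np.sin(y),np.cos(y)]])
def cf(P): return np.r_[R.T@(P[:2]-ctr[:2]),P[2]]
for n,p,q in(('b1',(255,307),(335,50)),('b2',(395,282),(438,78)),('hook',(363,185),(319,252)),('levtipL',(300,245),(325,142)),('levtipR',(378,230),(388,165))):
    P,e=tri(a,T(*p),b,S(*q)); print(n,P,e,'case',cf(P))
    print(n,'hook z.156',cf(onz(a,T(*p),.156)),cf(onz(b,S(*q),.156))) if n=='hook' else 0
# base corners check in side view
for p in((45,240),(645,245),(565,440)): P=onz(b,S(*p),.14);print(p,P,cf(P))
E
```

```text
[0.55   0.3705 0.14  ]
[0.6089 0.099  0.14  ]
[0.4554 0.0637 0.14  ]
[0.3948 0.3366 0.14  ]
ctr [0.5023 0.2175 0.14  ] size 0.15816210598080865 0.2786893059480189 0.22041387943455137 0.21627308691338412
b1 [0.4953 0.2171 0.2489] 0.04473587763574609 case [-0.0069  0.0011  0.2489]
b2 [0.4836 0.2163 0.2245] 0.050253496952641925 case [-0.0185  0.0028  0.2245]
hook [0.5393 0.2283 0.1509] 0.0014288188405566003 case [0.0385 0.0027 0.1509]
hook hook z.156 [0.0378 0.0007 0.156 ] [0.0441 0.0045 0.156 ]
levtipL [0.5168 0.2233 0.2062] 0.027056904865442474 case [0.0154 0.0025 0.2062]
levtipR [0.5103 0.2242 0.1886] 0.0307111336844073 case [0.0093 0.0048 0.1886]
(45, 240) [0.621  0.1188 0.14  ] [ 0.0948 -0.1218  0.14  ]
(645, 245) [0.4    0.3388 0.14  ] [-0.0739  0.1404  0.14  ]
(565, 440) [0.5567 0.3663 0.14  ] [0.0851 0.1337 0.14  ]
```

```bash
python3 - <<'E'
from h import *
import pickle
np.set_printoptions(precision=4,suppress=True)
a,b=pickle.load(open('c.pkl','rb'))
T=lambda u,v:((u+.5)/4-.5+90,(v+.5)/4-.5+160)
S=lambda u,v:((u+.5)/3.53-.5+340,(v+.5)/3.53-.5+160)
y=.217;ctr=np.array([.5023,.2175]); R=np.array([[np.cos(y),-np.sin(y)],[np.sin(y),np.cos(y)]])
def cf(P): return np.r_[R.T@(P[:2]-ctr[:2]),P[2]]
for n,p,q in(('b1',(255,307),(438,78)),('b2',(395,282),(335,50)),('levtipL',(300,245),(388,165)),('levtipR',(378,230),(325,142))):
    P,e=tri(a,T(*p),b,S(*q)); print(n,P,e,'case',cf(P))
st=robot.state();E=np.array(st['eef_rot']);t=np.array(st['tcp_pos'])
print('tool yaw',np.arctan2(E[1,1],E[0,1]))
for X in((-.035,.21),(.03,.21)):
    W=np.r_[ctr+R@[X[0],0],.25]; print(X,W,'shift',E.T@(W-t))
E
```

```text
b1 [0.4838 0.2417 0.2366] 0.0014382835205864043 case [-0.0129  0.0276  0.2366]
b2 [0.4936 0.1915 0.2338] 0.0018493629793579966 case [-0.0141 -0.0235  0.2338]
levtipL [0.5101 0.2391 0.1964] 0.001940468576249765 case [0.0122 0.0195 0.1964]
levtipR [0.5165 0.2083 0.1972] 0.0008303428737876537 case [ 0.0118 -0.0121  0.1972]
tool yaw 1.3089822713339891
(-0.035, 0.21) [0.4681 0.21   0.25  ] shift [-0.3979 -0.3257 -0.0189]
(0.03, 0.21) [0.5316 0.224  0.25  ] shift [-0.4556 -0.2957 -0.019 ]
```

jog_arm --plan '[-0.045,-0.04,-0.019,-0.12,0,-0.085,-0.075,-0.019,-0.24,0,-0.125,-0.11,-0.019,-0.36,0,-0.165,-0.145,-0.019,-0.479,0,-0.2,-0.176,-0.019,-0.479,0,-0.235,-0.207,-0.019,-0.479,0,-0.27,-0.238,-0.019,-0.479,0,-0.305,-0.268,-0.019,-0.479,0]' --force 40

```text
clock: 0.9
tcp_pos: [0.3893, 0.2951, 0.2503]
eef_rot: [[-0.976, -0.216, -0.0], [-0.216, 0.976, -0.0], [0.0, -0.0, -1.0]]
ft_force: [1.1, -0.2, -0.3]
width: 0.002
grip_force: 0.0
```

```bash
cat >> h.py <<'E'
np.set_printoptions(precision=4,suppress=True)
yw=.217;ctr=np.array([.5023,.2175]); RC=np.array([[np.cos(yw),-np.sin(yw)],[np.sin(yw),np.cos(yw)]])
def cf(P): return np.r_[RC.T@(np.asarray(P)[:2]-ctr),P[2]]
def st(X=None):
    s=robot.state();E=np.array(s['eef_rot']);t=np.array(s['tcp_pos'])
    print(s['clock'],'case',cf(t),'f',np.array(s['ft_force']),'yaw err',np.arctan2(E[1,1],E[0,1])-np.pi/2-yw,'w',s['width'])
    if X is not None: print('shift',E.T@(np.r_[ctr+RC@X[:2],X[2]]-t))
E
python3 -c "
from h import *
st((-.055,.002,.25))"
```

```text
0.9 case [-0.0937  0.1001  0.2503] f [ 1.0831 -0.1768 -0.2973] yaw err 0.0004323358239953501 w 0.002074682144931793
shift [-0.0386 -0.0982  0.0003]
```

jog_arm --plan '[-0.02,-0.045,0,0,0,-0.035,-0.085,0,0,0,-0.0386,-0.098,0.015,0,0,-0.0386,-0.098,0.03,0,0,-0.05,-0.098,0.03,0,0,-0.06,-0.098,0.03,0,0,-0.068,-0.098,0.03,0,0,-0.076,-0.098,0.03,0,0]'

```text
clock: 1.7
tcp_pos: [0.4852, 0.2185, 0.2209]
eef_rot: [[-0.976, -0.216, 0.001], [-0.216, 0.976, 0.0], [-0.001, 0.0, -1.0]]
ft_force: [-1.0, 0.5, -0.1]
width: 0.002
grip_force: 0.0
```

jog_arm --plan '[-0.008,0,0,0,0,-0.016,0,0,0,0,-0.024,0,0,0,0,-0.03,0,0,0,0,-0.034,0,0,0,0,-0.036,0,0,0,0]'

```text
clock: 2.3
tcp_pos: [0.5195, 0.2255, 0.2202]
eef_rot: [[-0.977, -0.215, -0.0], [-0.215, 0.977, -0.0], [0.0, -0.0, -1.0]]
ft_force: [-0.6, 0.8, -0.2]
width: 0.002
grip_force: 0.0
```

```bash
python3 -c "
from h import *
st()
b=cam('side');w=cam('top')
s=cv2.resize(b['img'][120:260,360:540],(514,400))
t=cv2.resize(w['img'][170:270,110:240],(286,220))
o=np.zeros((400,800,3),np.uint8);o[:,:514]=s;o[:220,514:]=t
cv2.imwrite('pics/push.png',o[:,:,::-1])"
```

```text
2.3 case [0.0185 0.0041 0.2202] f [-0.5738  0.8098 -0.1954] yaw err 0.00016171329448141925 w 0.0020206779808398124
```

View pics/push.png

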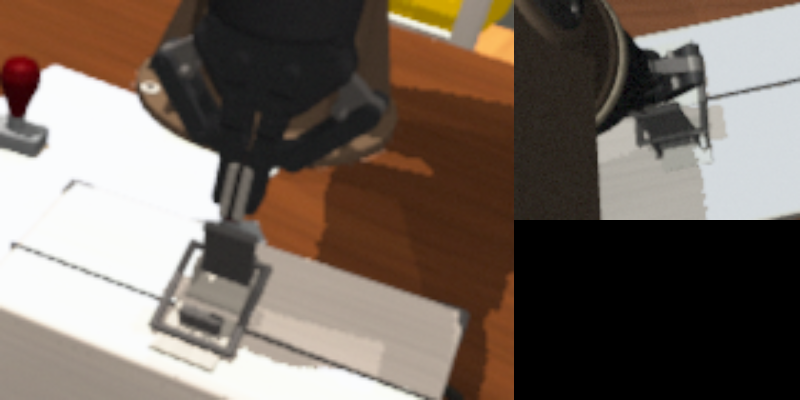

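The loop has landed beyond the hook, with its crossbar near (195,340) in the side crop. The lever is still up near (230,250). Next I go over to the +x side and swing the lever back.

jog_arm --plan '[-0.01,0,0,0,0,-0.0195,0,0,0,0,-0.0195,0,0.014,0,0,-0.0195,0,0.028,0,0,-0.0115,0,0.028,0,0,-0.0055,0,0.028,0,0,0.0005,0,0.028,0,0,0.0065,0,0.028,0,0]'

```text
clock: 3.2
tcp_pos: [0.5125, 0.2241, 0.1928]
eef_rot: [[-0.976, -0.216, 0.001], [-0.216, 0.976, 0.0], [-0.001, 0.0, -1.0]]
ft_force: [1.8, 0.4, 1.1]
width: 0.002
grip_force: 0.5
```

```bash
python3 -c "
from h import *
st((-.0058,.003,.1956))
b=cam('side')
s=cv2.resize(b['img'][120:260,360:540],(514,400))
cv2.imwrite('pics/p2.png',s[:,:,::-1])"
```

```text
3.2 case [0.0113 0.0042 0.1928] f [1.8495 0.3773 1.0935] yaw err 0.0003360142668441257 w 0.001772664629686745
shift [ 0.0171 -0.0012 -0.0028]
```

View pics/p2.png

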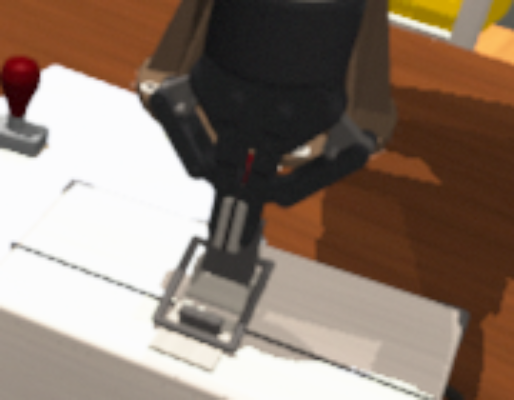

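The finger is in front of the lever near (230,230), and the loop still lies around the hook. I continue along the arc.

jog_arm --plan '[0.0065,0,-0.002,0,0,0.0125,0,-0.0035,0,0,0.0175,0,-0.0035,0,0,0.0235,0,-0.002,0,0,0.0285,0,0,0,0,0.0335,0,0.003,0,0,0.0385,0,0.007,0,0,0.0425,0,0.012,0,0]'

```text
clock: 4.05
tcp_pos: [0.4709, 0.2148, 0.18]
eef_rot: [[-0.976, -0.216, -0.0], [-0.216, 0.976, -0.0], [0.0, -0.0, -1.0]]
ft_force: [-0.2, 0.4, 2.3]
width: -0.003
grip_force: 1.0
```

```bash
python3 -c "
from h import *
st((-.039,.003,.160))
b=cam('side')
s=cv2.resize(b['img'][120:260,360:540],(514,400))
cv2.imwrite('pics/p3.png',s[:,:,::-1])"
```

```text
4.05 case [-0.0313  0.0041  0.18  ] f [-0.2313  0.4353  2.2702] yaw err 0.0002460441700392335 w -0.003362914203200611
shift [ 0.0077 -0.0011  0.02  ]
```

View pics/p3.png

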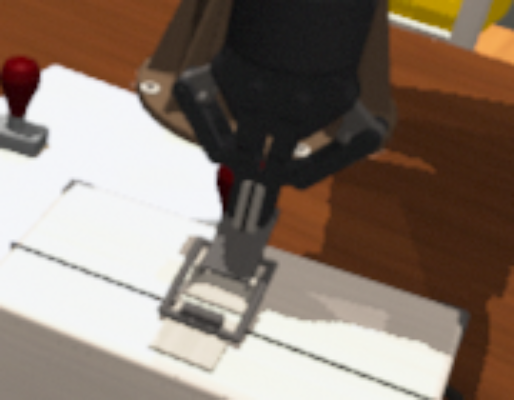

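The lever is now below halfway, and the crossbar sits beyond the hook near (200,330). I press it down the rest of the way.

jog_arm --plan '[0.0025,0,0.005,0,0,0.0045,0,0.009,0,0,0.006,0,0.012,0,0,0.007,0,0.015,0,0,0.0075,0,0.018,0,0,0.0075,0,0.02,0,0,0.0075,0,0.021,0,0,0.0075,0,0.021,0,0]'

```text
clock: 4.9
tcp_pos: [0.464, 0.2133, 0.1598]
eef_rot: [[-0.977, -0.215, -0.0], [-0.215, 0.977, -0.0], [0.0, -0.0, -1.0]]
ft_force: [-5.1, -1.0, 11.5]
width: 0.001
grip_force: 6.2
```

jog_arm --plan '[0,0,0.001,0,0,0,0,-0.02,0,0,0,0,-0.06,0,0,0,0,-0.1,0,0,0,0.04,-0.1,0,0,0,0.08,-0.1,0,0,0,0.12,-0.1,0,0,0,0.16,-0.1,0,0]'

```text
clock: 5.7
tcp_pos: [0.4292, 0.371, 0.2595]
eef_rot: [[-0.977, -0.215, 0.0], [-0.215, 0.977, 0.0], [-0.001, 0.0, -1.0]]
ft_force: [0.3, 0.2, 0.1]
width: -0.003
grip_force: 0.0
```

```bash
python3 -c "
from h import *
st()
b=cam('side');w=cam('top')
s=cv2.resize(b['img'][120:260,360:500],(400,400))
t=cv2.resize(w['img'][170:270,120:220],(400,400))
u=cv2.resize(b['img'][90:160,270:340],(400,200))
cv2.imwrite('pics/p4.png',np.vstack([np.hstack([s,t]),np.hstack([u,u*0])])[:,:,::-1])"
```

```text
5.7 case [-0.0384  0.1656  0.2595] f [0.2939 0.1893 0.1053] yaw err -0.00017690371806070027 w -0.003052534723550485
```

View pics/p4.png

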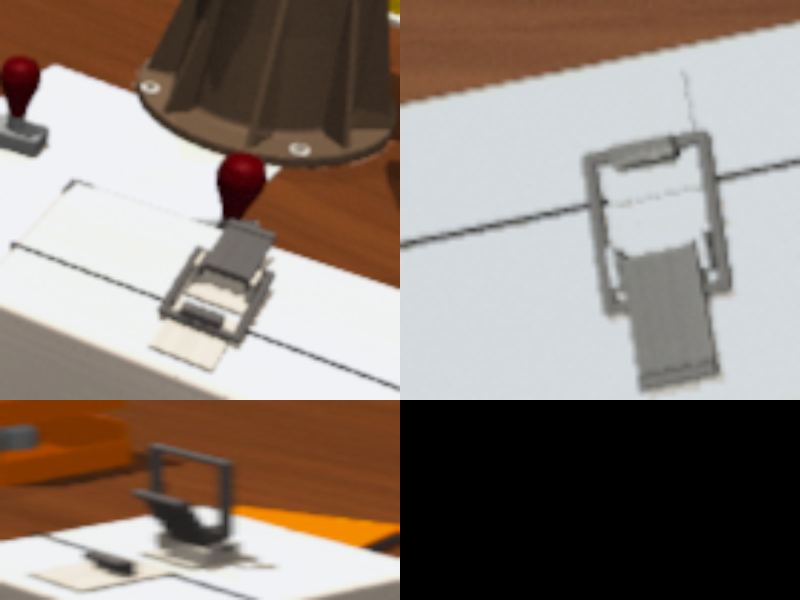

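The long case's loop is around the hook with its bar under the lip. Its lever lies down, with the tip near (680,385) in the top panel. The short case's lever is still up. One check that the lever is flat.

```bash
python3 -c "
from h import *
import pickle
a,b=pickle.load(open('c.pkl','rb'))
T=lambda u,v:(120+(u-400)/4,170+v/4)
S=lambda u,v:(360+u/2.857,120+v/2.857)
for p,q in(((640,385),(272,233)),((718,370),(228,222)),((645,150),(200,320))):
  P,e=tri(a,T(*p),b,S(*q));print(cf(P),e)"
```

```text
[-0.0599  0.0166  0.1605] 0.00013888998699714821
[-0.0604 -0.0139  0.157 ] 0.0010626695507957183
[0.0361 0.0026 0.1469] 0.0013004859956798666
```

The tip is at z of about 0.159, so the lever is flat.

```bash
python3 -c "
from plant import robot
print(robot.finish_job())"
```

```text
the job is handed in; nothing more can be done
None
```

The long case is latched: its loop sits under the keeper hook and its lever is pressed flat (tip measured about 19 mm over the case top). The short case's lever is still up, and the job was handed in at about 6 s with the arm clear.

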